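# Hold the bag clip gaping astride the recipe card

### The arm

A 6-joint arm with a two-finger parallel gripper is mounted at the origin on the work surface. World frame = base frame: x ahead of the robot, y to its left, z up, the work surface at z = 0. Lengths are in m, angles in rad, forces in N, time in s.
With the tool pointing down it reaches from about 0.25 to 0.85 m from the base axis. Payload 12.5 kg.
Tool frame: the origin (TCP) lies midway between the tips of the shut fingers; the grasp point (between the pads) lies r.tcp_to_grasp behind it (r.tcp_to_grasp is the distance from the TCP to the grasp point, in m); y points along the fingers, x is the direction in which the jaws open and shut, and the axes are right-handed (so a half turn about y gives the same grasp; the last joint's range is limited). The gripper opens to 93 mm and grips with 3 to 60 N. Pads are 15 mm wide; open, the fingers measure 128 mm over their backs; the gripper's body (75 mm by 188 mm) begins 65 mm behind the grasp point.
Start: joints at [1.159, 0.351, 1.652, -0, 1.139, -0.085], TCP at [0.177, 0.521, 0.197] pointing down, gripper open.
Joint ranges: [-2.75, 2.75], [-0.79, 2.1], [0.01, 2.65], [-1.57, 4.71], [0.07, 3.14], [-2.87, 2.87]. Speed limits (rad/s): [2.22, 2.22, 2.79, 3.14, 3.14, 3.14].

### API

Orientations are given as a 3x3 rotation matrix whose columns are the frame's x, y, z axes.
In Python, from bench import telemetry, viewer, r gives the robot as it stands. The module is installed in compiled form; this text tells all that it offers.
- The arm moves only by the shell command python3 -m pendant 'ROWS' [FORCE]. ROWS is JSON, a list of rows, each an object with "fingers": the finger opening in mm, from 0 to 93; "slide": the shift along the tool's x, y, z in mm, a list of three; "yaw": the turn about the tool's y in rad. A call has 1 to 12 rows; each row shifts and turns the commanded pose from where the row before left it, along the tool's axes as they then stand; what a row does not reach is not made up. A row lasts 1/10 s, in which the tool goes at most 50 mm and 8.59 degrees, less where a joint would pass 70% of its speed; a pose out of reach is approached as far as the arm can. A call is refused whole if a number of a shift passes 50 or a number of a turn 0.15, either way. A call with a gripper value outside its range is refused whole. The fingers move at their own pace and stop on an object; FORCE is the grip in N (left out, the last holds). Time passes only in rows, so rows that do not move let the fingers close. It gives the time, the measured TCP pose, the force and the opening at its end, in the units of the state.
- telemetry.state(): the state, without advancing time (a new reading comes with each control period).
- viewer.camera(name): name is "scene" or "top" or "wrist"; returns a dict with "image" (480x640x3 uint8, red, green, blue), "fx", "fy", "cx", "cy" (pixels), "R" (3x3) and "t" (3): a world point X has camera coordinates R X + t. Camera axes: x right, y down, z forward; pixel columns grow to the right and rows downward; lengths in m; the calibration is good to about 2 mm. A picture is of the moment at which its call begins. There is no depth.
- r.close_job(): hands the job in, once; it reports no verdict.
The state is a dict: "time_s": time; "joint_positions": joint angles; "joint_vel": joint speeds; "joint_efforts": joint torques, N m; "eef_pos": TCP position; "tcp_rot": TCP orientation; "force": force on the tool from outside, world axes, zero at the start; "moment": the same for the moment, N m; "gripper_width": finger opening in m.
Only numpy, scipy, OpenCV 4.12 (cv2) and the standard library are available. Lean on these libraries where they do the work, as an engineer would, in place of code of your own. Each camera call takes 0.05 s, during which the arm holds its last target. There are 200 camera calls.

### The job

Pull the small wooden box's drawer wide open by its bar handle, take the steel spring clip out of it by its two handle plates, and squeeze it fully open. Bring it to the recipe card and hold it gaping astride the card's upright edge nearest the robot, about halfway up, one jaw on each side and well past the edge but touching neither card nor stand, ready for a slip to be tucked in. Finish while still holding it squeezed open there, off every support; leave the card stand and the other things on the shelf where they are.

Things in the scene. Friction and masses are not known exactly. Their poses are not given: they have to be found in the camera images.
- box: small wooden drawer box, 230 (x) x 220 (y) x 84 mm high, fixed on a black shelf 50 mm above the work surface, left or right, the card stand on the other side. Origin: centre of its underside; -x points out of the drawer front, to the robot. Drawer floor 22 mm above the underside, front panel's top 72 mm, side wall tops 62 mm; inner width about 180 mm.
- box_drawer0 (a joint): drawer slide in m: 0 shut, 0.157 fully out towards the robot (along the box's -x); it starts 20 to 35 mm ajar. Slides with about 1 N of friction and stays where it is left.
- box_drawer0_handle (a point): middle of the drawer's steel bar handle: a level round bar 11 mm thick and 110 mm long across the drawer, its centre line 35 mm in front of the drawer front and 46 mm above the box's underside (38 mm below the box's top).
- clip: half of a steel spring clip (like a big bag clip), 60 g, about 100 mm long, lying on its side in the drawer, 32 mm high, jaws pointing away from the drawer front, turned up to 0.3 rad. Origin on the hinge axis at its underside; z up along the hinge axis; x to the jaw tips while shut; y to this half's jaw and plate. The other half mirrors it. Two flat handle plates run back from the hinge.
- clip_b (a joint): opening angle between the clip's two halves in rad: 0 shut, 0.56 fully open against its stop (jaw tips then about 29 mm apart). A spring shuts it: squeezing at 35 mm behind the hinge takes about 3 N to start and 8 N at the stop; a 25 N grip holds it safely at the stop.
- clip_pivot (a point): point on the clip's hinge axis, halfway up the clip's 32 mm. The handle plates end 49 mm behind it: shut, they splay to 56 mm over their outer faces at the ends; fully squeezed they are parallel, 30 mm over the outer faces, from 4 to 50 mm behind the hinge. Grip them about 30 to 35 mm behind the hinge.
- clip_tip_left (a point): inner face of one jaw's tip (the half named clip), halfway up, 50 mm from the hinge
- clip_tip_right (a point): inner face of the other jaw's tip, halfway up, 50 mm from the hinge
- card_stand: loose wooden block (110 x 70 x 25 mm high, 0.8 kg) holding an upright stiff white card 120 mm long, 3 mm thick, reaching 125 mm above the stand's underside. Origin on the shelf, 30 mm behind the block's rear; the card lies in its xz plane; its -x axis points to the robot along the card, turned up to 0.35 rad.
- card_edge (a point): point on the card's upright edge nearest the robot, in the middle of the 3 mm thickness, 80 mm above the stand's underside, about halfway up the bare card (45 mm below the card's top). The edge stands 15 mm ahead of the block. Axes as the stand's: x along the card away from the robot, y across it.
- salt_box: bystander: bamboo salt box with sliding lid, 110 x 68 x 57 mm, origin under its centre
- spoon_rest: bystander: white ceramic leaf-shaped spoon rest, about 130 x 65 x 11 mm, origin under its centre
- jar: bystander: closed yellow jar, 76 mm across, 100 mm high, origin under its centre
- timer: bystander: round chrome kitchen timer with a dial, 72 mm across, 48 mm high, origin under its centre
There are look-alikes about, which are no part of the job. Leave any blue look-alike of the card_stand alone.

How it is judged:
By the outcome, as a careful person would: the job done as asked, in the order asked, and still so for the second after the job is handed in, while the arm keeps its last pose, push and grip.
It also fails if it takes over 64 s, if anything falls off the work surface, if the arm or the gripper's body presses on something with over 40 N, if the wrist force passes 120 N, or if a joint passes its speed limit or range.

## Working session

There is one attempt and no reset: what is moved stays moved. The work goes in short steps, Python scripts to look and compute and a shell command to move; the robot and the scene stay as the last step left them, time stands still between calls to the robot, and variables do not carry over. Pictures are saved under pics/ and viewed, about 8 in all and at most 12, crops included, and the job is handed in when it is done.

```bash
mkdir -p pics; cat > h.py <<'E'
import numpy as np, cv2
from bench import telemetry, viewer, r
def shot(name,fn=None):
    c=viewer.camera(name)
    c['image']=np.array(c['image'])
    if fn: cv2.imwrite('pics/'+fn,c['image'][:,:,::-1])
    c['R']=np.array(c['R']);c['t']=np.array(c['t']);return c
def ray(c,u,v):
    d=c['R'].T@np.array([(u-c['cx'])/c['fx'],(v-c['cy'])/c['fy'],1.]);o=-c['R'].T@c['t'];return o,d/np.linalg.norm(d)
def plane(c,u,v,z):
    o,d=ray(c,u,v);return o+d*(z-o[2])/d[2]
def tri(c1,p1,c2,p2):
    A=np.zeros((3,3));b=np.zeros(3);rs=[ray(c1,*p1),ray(c2,*p2)]
    for o,d in rs:
        P=np.eye(3)-np.outer(d,d);A+=P;b+=P@o
    X=np.linalg.solve(A,b);return X,[np.linalg.norm((np.eye(3)-np.outer(d,d))@(X-o))*1000 for o,d in rs]
def proj(c,X):
    p=c['R']@np.array(X)+c['t'];return np.array([c['fx']*p[0]/p[2]+c['cx'],c['fy']*p[1]/p[2]+c['cy']])
E
python3 - <<'E'
from h import *
np.set_printoptions(precision=4,suppress=True)
import pickle
cs={n:shot(n,n+'0.png') for n in('scene','top','wrist')}
pickle.dump(cs,open('c0.pkl','wb'))
for n,c in cs.items(): print(n,-c['R'].T@c['t'],c['R'][2],c['fx'])
s=telemetry.state();print(s['eef_pos'],s['tcp_rot'],r.tcp_to_grasp,s['time_s'])
E
```

```text
scene [1.0759 0.6286 0.8992] [-0.4852 -0.5395 -0.6881] 496.43617814113907
top [0.2954 0.008  1.4574] [ 0.1412 -0.0002 -0.99  ] 530.3265037577792
wrist [0.1118 0.5438 0.3844] [ 0.2342 -0.0811 -0.9688] 431.2014390653373
[0.1764 0.5206 0.1965] [[ 0.3211 -0.0003 -0.9471]
 [ 0.9471 -0.0008  0.3211]
 [-0.0009 -1.      0.0001]] 0.0188 0.15
```

View pics/top0.png

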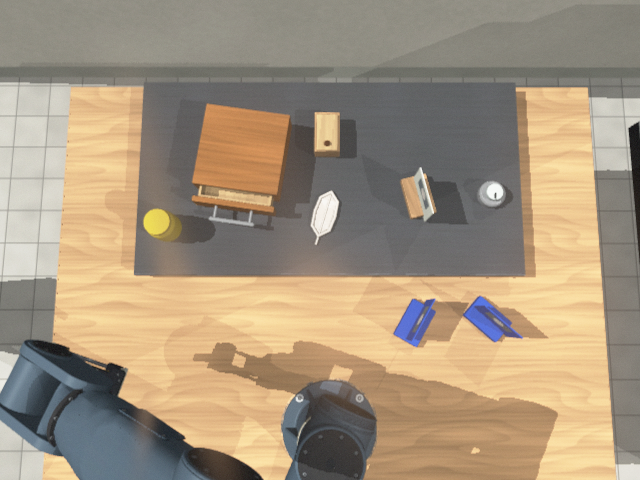

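View pics/scene0.png

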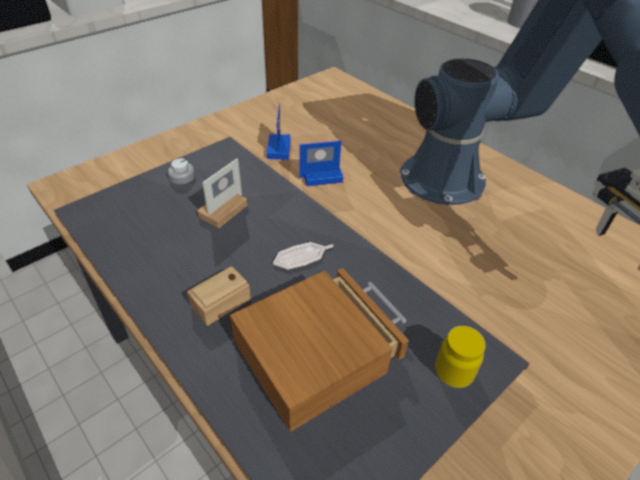

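The top view shows the drawer box at about (242,150) with its bar at (211–253,220), the white card and wood stand at (418,195), and two blue look-alikes at (415,322) and (490,320). The scene view shows the wooden stand at (222,195) and blue ones at (278,140) and (320,165). The white card in a wooden stand on the shelf is the one meant. I'll confirm that in an enlarged composite.

```bash
python3 - <<'E'
from h import *
import pickle
cs=pickle.load(open('c0.pkl','rb'))
def crop(n,u,v,w,h): return cv2.resize(cs[n]['image'][v:v+h,u:u+w,::-1],(400,300),interpolation=cv2.INTER_CUBIC)
a=np.vstack([np.hstack([crop('top',185,170,100,75),crop('scene',325,265,100,75)]),np.hstack([crop('top',380,155,80,60),crop('scene',180,150,100,75)])])
cv2.imwrite('pics/crops.png',a)
E
```

```text
(no output)
```

View pics/crops.png

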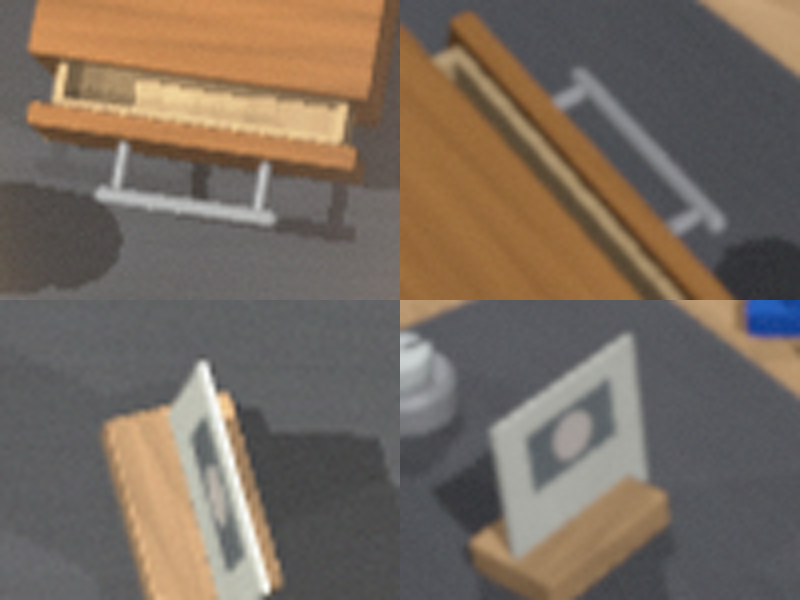

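The crops show the bar's ends (top view about (209.5,218.3) and (253.3,224.5)) and the white card in a wooden block. Its near top corner is at about (433.6,213) in the top view and (237.5,159.3) in the scene view, so it is the target.

```bash
python3 - <<'E'
from h import *
import pickle
np.set_printoptions(precision=4,suppress=True)
cs=pickle.load(open('c0.pkl','rb'));T,S=cs['top'],cs['scene']
def q(n,a,b):
    X,e=tri(T,a,S,b);print(n,X,np.round(e,1));return X
L=q('barL',(209.5,218.25),(405.5,321));R=q('barR',(253.25,224.5),(369.5,283.3))
d=L-R;print('len',np.linalg.norm(d),'yaw box',np.arctan2(-d[0],d[1]),'mid',(L+R)/2)
n=q('card near top',(433.6,213),(237.5,159.3));f=q('far',(420.6,168),(203.8,183))
d=f-n;print(np.linalg.norm(d),np.arctan2(d[1],d[0]))
s=telemetry.state();print(s['eef_pos'],s['tcp_rot'],s['joint_positions'])
E
```

```text
barL [0.5434 0.3126 0.0975] [0.8 0.8]
barR [0.5273 0.1982 0.0964] [0.4 0.4]
len 0.1155897433928082 yaw box -0.1394553968489545 mid [0.5353 0.2554 0.0969]
card near top [ 0.5431 -0.2564  0.1725] [0.5 0.5]
far [ 0.6577 -0.2275  0.1723] [0. 0.]
0.11817087975102737 0.24669039154544853
[0.1764 0.5206 0.1965] [[ 0.3211 -0.0003 -0.9471]
 [ 0.9471 -0.0008  0.3211]
 [-0.0009 -1.      0.0001]] [ 1.1594  0.3511  1.6523 -0.      1.1391 -0.0846]
```

```bash
python3 -m pendant '[{"fingers":60,"slide":[-13.6,0,-42.5],"yaw":0},{"fingers":40,"slide":[-13.6,0,-42.5],"yaw":0},{"fingers":24,"slide":[-13.6,0,-42.5],"yaw":0},{"fingers":24,"slide":[-13.6,0,-42.5],"yaw":0},{"fingers":24,"slide":[-13.6,0,-42.5],"yaw":0},{"fingers":24,"slide":[-13.6,0,-42.5],"yaw":0},{"fingers":24,"slide":[-13.6,0,-42.5],"yaw":0},{"fingers":24,"slide":[-13.6,0,-42.5],"yaw":0},{"fingers":24,"slide":[-13.6,0,-42.5],"yaw":0},{"fingers":24,"slide":[-13.6,0,-42.5],"yaw":0}]' 25
python3 -m pendant '[{"fingers":24,"slide":[0,0,0],"yaw":0.14},{"fingers":24,"slide":[0,0,0],"yaw":0.14},{"fingers":24,"slide":[0,0,0],"yaw":0.14},{"fingers":24,"slide":[0,0,0],"yaw":0.14},{"fingers":24,"slide":[0,0,0],"yaw":0.14},{"fingers":24,"slide":[0,0,0],"yaw":0.14},{"fingers":24,"slide":[0,0,0],"yaw":0.14},{"fingers":24,"slide":[0,0,0],"yaw":0.14},{"fingers":24,"slide":[0,0,0],"yaw":0.14},{"fingers":24,"slide":[0,0,0],"yaw":0.125},{"fingers":24,"slide":[0,0,0],"yaw":0}]'
python3 - <<'E'
from h import *
import pickle
c=shot('wrist','w1.png');pickle.dump(c,open('w1.pkl','wb'))
print(-c['R'].T@c['t'])
print(proj(c,[.5353,.2554,.097]))
E
```

```text
time_s: 1.15
eef_pos: [0.5366, 0.2542, 0.1968]
tcp_rot: [[0.321, -0.0, -0.947], [0.947, -0.0, 0.321], [-0.0, -1.0, 0.0]]
force: [0.5, 0.3, 0.7]
gripper_width: 0.0245
time_s: 2.25
eef_pos: [0.5352, 0.2556, 0.1967]
tcp_rot: [[0.99, -0.0, 0.142], [-0.142, -0.0, 0.99], [-0.0, -1.0, -0.0]]
force: [0.2, -0.3, 0.1]
gripper_width: 0.0244
[0.54537895 0.3244969  0.38455651]
[317.94580843 237.22837438]
```

View pics/w1.png

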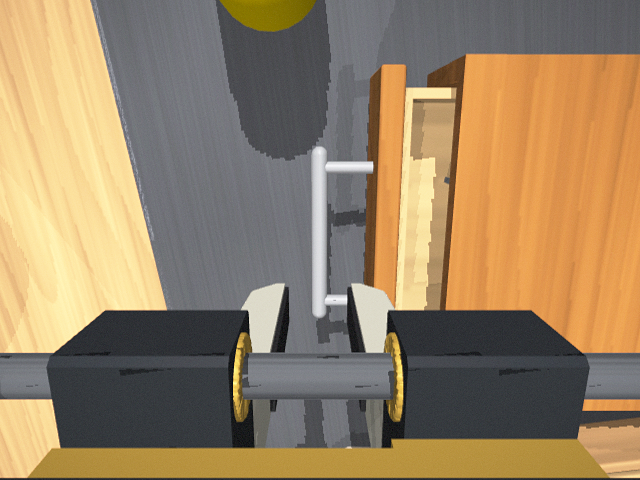

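The wrist view shows the bar running straight from (319,152) to (319,312), between the fingers and within 5 px of prediction. I'll descend, grip and pull.

```bash
python3 -m pendant '[{"fingers":24,"slide":[0,20,0],"yaw":0},{"fingers":24,"slide":[0,20,0],"yaw":0},{"fingers":24,"slide":[0,20,0],"yaw":0},{"fingers":24,"slide":[0,20,0],"yaw":0},{"fingers":24,"slide":[0,20,0],"yaw":0},{"fingers":24,"slide":[0,19,0],"yaw":0},{"fingers":24,"slide":[0,0,0],"yaw":0},{"fingers":5,"slide":[0,0,0],"yaw":0},{"fingers":5,"slide":[0,0,0],"yaw":0},{"fingers":5,"slide":[0,0,0],"yaw":0},{"fingers":5,"slide":[0,0,0],"yaw":0}]' 25
python3 -m pendant '[{"fingers":5,"slide":[-5,0,0],"yaw":0},{"fingers":5,"slide":[-10,0,0],"yaw":0},{"fingers":5,"slide":[-12,0,0],"yaw":0},{"fingers":5,"slide":[-12,0,0],"yaw":0},{"fingers":5,"slide":[-12,0,0],"yaw":0},{"fingers":5,"slide":[-12,0,0],"yaw":0},{"fingers":5,"slide":[-12,0,0],"yaw":0},{"fingers":5,"slide":[-12,0,0],"yaw":0},{"fingers":5,"slide":[-12,0,0],"yaw":0},{"fingers":5,"slide":[-12,0,0],"yaw":0},{"fingers":5,"slide":[-5,0,0],"yaw":0},{"fingers":5,"slide":[-2,0,0],"yaw":0}]'
```

```text
time_s: 3.4
eef_pos: [0.536, 0.2559, 0.0788]
tcp_rot: [[0.99, 0.002, 0.14], [-0.14, 0.001, 0.99], [0.002, -1.0, 0.001]]
force: [0.9, 0.6, 2.9]
gripper_width: 0.0056
time_s: 4.6
eef_pos: [0.4181, 0.2728, 0.0787]
tcp_rot: [[0.99, 0.002, 0.14], [-0.14, 0.001, 0.99], [0.001, -1.0, 0.001]]
force: [2.2, 1.4, 6.3]
gripper_width: 0.005
```

The opening of 5 mm is thinner than the 11 mm bar, so I'll look.

```bash
python3 - <<'E'
from h import *
c=shot('wrist');s=shot('scene')
a=np.hstack([cv2.resize(c['image'],(400,300)),cv2.resize(s['image'][180:390,250:530],(400,300))])
cv2.imwrite('pics/w2.png',a[:,:,::-1]);st=telemetry.state();print(st['force'],st['moment'])
E
```

```text
[-0.95955649  1.72741627  7.84886589] [ 0.22596199  0.20167087 -0.01885062]
```

View pics/w2.png

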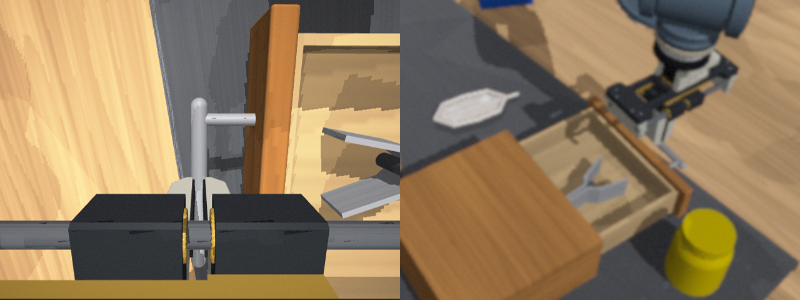

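The drawer came along with the bar in the pads, and the clip is visible inside it. I'll pull on to the stop gently.

```bash
python3 -m pendant '[{"fingers":5,"slide":[-3,0,0],"yaw":0},{"fingers":5,"slide":[-3,0,0],"yaw":0},{"fingers":5,"slide":[-2,0,0],"yaw":0},{"fingers":5,"slide":[-2,0,0],"yaw":0},{"fingers":5,"slide":[0,0,0],"yaw":0}]'
python3 -m pendant '[{"fingers":5,"slide":[-2,0,0],"yaw":0},{"fingers":5,"slide":[-2,0,0],"yaw":0},{"fingers":5,"slide":[0,0,0],"yaw":0}]'
```

```text
time_s: 5.2
eef_pos: [0.4085, 0.2742, 0.0787]
tcp_rot: [[0.99, 0.002, 0.14], [-0.14, 0.001, 0.99], [0.001, -1.0, 0.001]]
force: [-0.5, 2.6, 7.3]
gripper_width: 0.005
time_s: 5.5
eef_pos: [0.4067, 0.2749, 0.0795]
tcp_rot: [[0.99, 0.006, 0.14], [-0.14, 0.002, 0.99], [0.006, -1.0, 0.003]]
force: [8.4, -1.3, 9.4]
gripper_width: 0.0052
```

```bash
python3 -m pendant '[{"fingers":15,"slide":[1,0,0],"yaw":0},{"fingers":24,"slide":[1,0,0],"yaw":0},{"fingers":24,"slide":[0,0,0],"yaw":0},{"fingers":24,"slide":[0,-10,0],"yaw":0},{"fingers":24,"slide":[0,-20,0],"yaw":0},{"fingers":24,"slide":[0,-25,0],"yaw":0},{"fingers":24,"slide":[0,-30,0],"yaw":0},{"fingers":24,"slide":[0,-35,0],"yaw":0},{"fingers":24,"slide":[0,-35,0],"yaw":0}]'
python3 -m pendant '[{"fingers":80,"slide":[0,0,0],"yaw":-0.145},{"fingers":80,"slide":[0,0,0],"yaw":-0.145},{"fingers":80,"slide":[0,0,0],"yaw":-0.145},{"fingers":80,"slide":[0,0,0],"yaw":-0.145},{"fingers":80,"slide":[0,0,0],"yaw":-0.145},{"fingers":80,"slide":[0,0,0],"yaw":-0.145},{"fingers":80,"slide":[0,0,0],"yaw":-0.145},{"fingers":80,"slide":[0,0,0],"yaw":-0.145},{"fingers":80,"slide":[0,0,0],"yaw":-0.145},{"fingers":80,"slide":[0,0,0],"yaw":-0.145},{"fingers":80,"slide":[0,0,0],"yaw":-0.12},{"fingers":80,"slide":[0,0,0],"yaw":0}]'
python3 - <<'E'
from h import *
import pickle
c=shot('wrist');t=shot('top');s=shot('scene');pickle.dump((c,t,s),open('w3.pkl','wb'))
a=np.vstack([np.hstack([cv2.resize(c['image'],(400,300)),cv2.resize(t['image'][125:245,185:345],(400,300))]),
 np.hstack([cv2.resize(s['image'][240:360,340:500],(400,300)),np.zeros((300,400,3),np.uint8)])])
cv2.imwrite('pics/w3.png',a[:,:,::-1])
E
```

```text
time_s: 6.4
eef_pos: [0.4055, 0.2736, 0.2343]
tcp_rot: [[0.99, -0.001, 0.14], [-0.14, -0.001, 0.99], [-0.001, -1.0, -0.001]]
force: [0.8, -0.1, 0.2]
gripper_width: 0.024
time_s: 7.6
eef_pos: [0.4059, 0.2737, 0.233]
tcp_rot: [[0.139, -0.001, -0.99], [0.99, -0.0, 0.139], [-0.0, -1.0, 0.001]]
force: [-0.4, -0.8, -0.2]
gripper_width: 0.0802
```

View pics/w3.png

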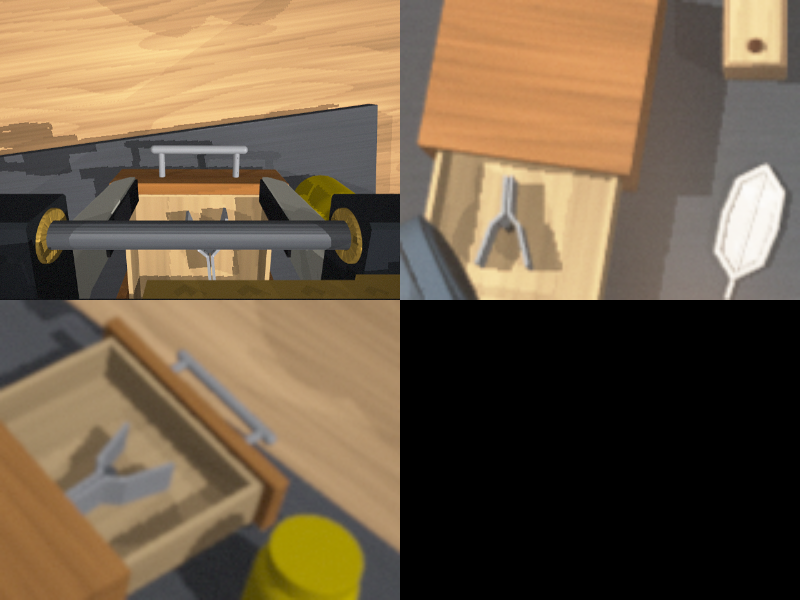

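Top crop: plate ends at about (217,231.4) and (236.2,231.8), hinge at (228.2,210.2), tips at (228.6,196.2). Scene: plate ends at (390.4,290.8) and (408.8,306), hinge at (382,307).

```bash
python3 - <<'E'
from h import *
import pickle
np.set_printoptions(precision=4,suppress=True)
c,t,s=pickle.load(open('w3.pkl','rb'))
R,e=tri(t,(236.2,231.8),s,(390.4,290.8));print(R,e)
L,e=tri(t,(217,231.4),s,(408.8,306));print(L,e)
H,e=tri(t,(228.2,210.2),s,(382,307.2));print(H,e)
tip=plane(t,228.6,196.2,H[2]);print(tip)
for z in (.104,):
    R,L,H,tip=[plane(t,*p,z) for p in((236.2,231.8),(217,231.4),(228.2,210.2),(228.6,196.2))]
    m=(R+L)/2;d=tip-m;print(R,L,H,tip,np.linalg.norm(L-R),np.linalg.norm(d),np.arctan2(d[1],d[0]))
E
```

```text
[0.5084 0.2414 0.0969] [np.float64(0.26840591390059154), np.float64(0.2684059139006424)]
[0.5091 0.292  0.0964] [np.float64(0.4014637190416994), np.float64(0.4014637190416822)]
[0.5619 0.2633 0.1084] [np.float64(1.8684538619576714), np.float64(1.8684538619577362)]
[0.6001 0.2617 0.1084]
[0.5071 0.2404 0.104 ] [0.5081 0.2901 0.104 ] [0.5639 0.2626 0.104 ] [0.6011 0.2625 0.104 ] 0.04962895803255777 0.09347568933055966 -0.029000376420059194
```

```bash
python3 -m pendant '[{"fingers":80,"slide":[2,8,-30],"yaw":0},{"fingers":80,"slide":[2,8,-30],"yaw":0},{"fingers":80,"slide":[2,8,-30],"yaw":0},{"fingers":80,"slide":[1.5,9,-28],"yaw":0},{"fingers":80,"slide":[0,0,0],"yaw":-0.11},{"fingers":80,"slide":[0,0,0],"yaw":0}]'
python3 - <<'E'
from h import *
import pickle
c=shot('wrist','w4.png');t=shot('top');pickle.dump((c,t),open('w4.pkl','wb'))
E
```

```text
time_s: 8.35
eef_pos: [0.5246, 0.2644, 0.1993]
tcp_rot: [[0.033, -0.001, -0.999], [0.999, -0.0, 0.033], [-0.001, -1.0, 0.001]]
force: [-0.6, -0.7, -0.8]
gripper_width: 0.0802
```

View pics/w4.png

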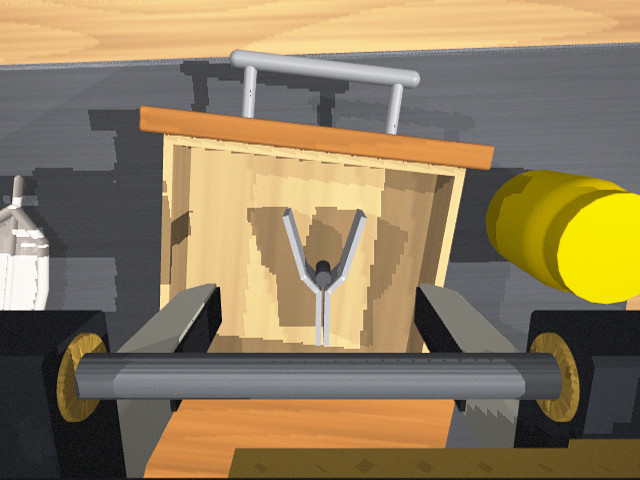

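The wrist view shows the plate ends at (287,210) and (362,211), the hinge pin at (323,268) and the jaw tips at (322,345). The fingers are roughly central and clear of the walls.

```bash
python3 - <<'E'
from h import *
import pickle
np.set_printoptions(precision=4,suppress=True)
c,t=pickle.load(open('w4.pkl','rb'))
a,b,h,p=[plane(c,*q,.104) for q in((287,210),(362,211),(323,268),(322,345))]
m=(a+b)/2;d=p-m;print(a,b,m,h,p,np.linalg.norm(a-b),np.linalg.norm(d),np.arctan2(d[1],d[0]))
for q,u in (((287,210),(236.2,231.8)),((362,211),(217,231.4))): print(tri(c,q,t,u))
x=d/np.linalg.norm(d)
print('grasp',m+x*.016, p-x*.083)
E
```

```text
[0.5052 0.2455 0.104 ] [0.5075 0.2953 0.104 ] [0.5063 0.2704 0.104 ] [0.5463 0.2682 0.104 ] [0.6044 0.2657 0.104 ] 0.04988110246899854 0.09820243239243202 -0.047418346565469074
(array([0.5095, 0.2439, 0.0835]), [np.float64(0.7942257442962668), np.float64(0.7942257442962981)])
(array([0.5156, 0.2998, 0.0577]), [np.float64(0.20451517869565228), np.float64(0.20451517869557045)])
grasp [0.5223 0.2696 0.104 ] [0.5215 0.2697 0.104 ]
```

```bash
python3 -m pendant '[{"fingers":80,"slide":[3.5,10,2.5],"yaw":0.012},{"fingers":80,"slide":[0,25,0],"yaw":0},{"fingers":80,"slide":[0,25,0],"yaw":0},{"fingers":80,"slide":[0,25,0],"yaw":0},{"fingers":80,"slide":[0,20,0],"yaw":0},{"fingers":80,"slide":[0,10,0],"yaw":0},{"fingers":80,"slide":[0,5,0],"yaw":0},{"fingers":80,"slide":[0,0,0],"yaw":0}]' 30
python3 -m pendant '[{"fingers":60,"slide":[0,0,0],"yaw":0},{"fingers":50,"slide":[0,0,0],"yaw":0},{"fingers":40,"slide":[0,0,0],"yaw":0},{"fingers":30,"slide":[0,0,0],"yaw":0},{"fingers":15,"slide":[0,0,0],"yaw":0},{"fingers":15,"slide":[0,0,0],"yaw":0},{"fingers":15,"slide":[0,0,0],"yaw":0},{"fingers":15,"slide":[0,0,0],"yaw":0},{"fingers":15,"slide":[0,0,0],"yaw":0}]' 30
python3 - <<'E'
from h import *
c=shot('wrist','w5.png')
E
```

```text
time_s: 9.25
eef_pos: [0.522, 0.2684, 0.0799]
tcp_rot: [[0.044, -0.0, -0.999], [0.999, -0.0, 0.044], [-0.0, -1.0, 0.0]]
force: [0.3, 0.2, -0.1]
gripper_width: 0.08
time_s: 10.15
eef_pos: [0.5224, 0.2684, 0.0803]
tcp_rot: [[0.044, 0.001, -0.999], [0.999, 0.0, 0.044], [0.0, -1.0, -0.001]]
force: [-1.2, -0.6, 5.3]
gripper_width: 0.0278
```

View pics/w5.png

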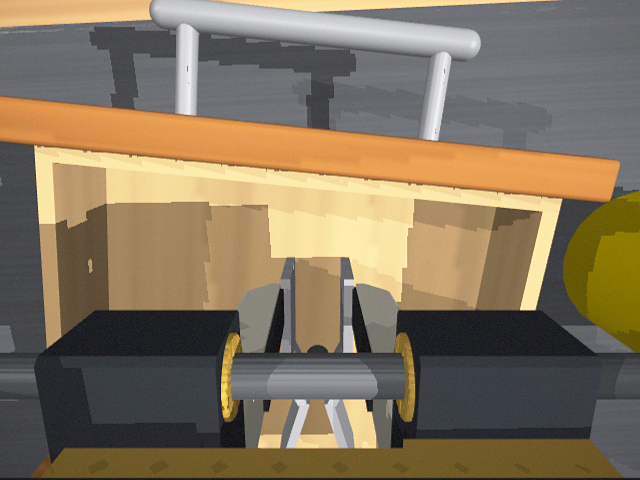

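The clip is gripped, plates parallel and jaws gaping (plate ends at (290,260) and (348,260)). Its tips are close to the box front, so I'll lift slightly, back off 20 mm and then raise it.

```bash
python3 -m pendant '[{"fingers":15,"slide":[0,-3,0],"yaw":0},{"fingers":15,"slide":[0,-2,5],"yaw":0},{"fingers":15,"slide":[0,0,10],"yaw":0},{"fingers":15,"slide":[0,0,10],"yaw":0},{"fingers":15,"slide":[0,-15,0],"yaw":0},{"fingers":15,"slide":[0,-25,0],"yaw":0},{"fingers":15,"slide":[0,-30,0],"yaw":0},{"fingers":15,"slide":[0,-30,0],"yaw":0},{"fingers":15,"slide":[0,-30,0],"yaw":0},{"fingers":15,"slide":[0,0,0],"yaw":0}]' 30
python3 - <<'E'
from h import *
import pickle
np.set_printoptions(precision=4,suppress=True)
c=shot('wrist');t=shot('top');s=shot('scene');pickle.dump((c,t,s),open('w6.pkl','wb'))
T=np.array(telemetry.state()['eef_pos']);p=T+[0.05,0,.01];u,v=proj(t,p);w,z=proj(s,p);print(u,v,w,z)
u,v,w,z=[int(i) for i in(u,v,w,z)];u=max(u,50);v=max(v,40)
a=np.vstack([np.hstack([cv2.resize(c['image'],(400,300)),cv2.resize(t['image'][v-38:v+37,u-50:u+50],(400,300),interpolation=cv2.INTER_CUBIC)]),
 np.hstack([cv2.resize(s['image'][z-38:z+37,w-50:w+50],(400,300),interpolation=cv2.INTER_CUBIC),cv2.resize(s['image'],(400,300))])])
cv2.imwrite('pics/w6.png',a[:,:,::-1]);print(u,v,w,z)
E
```

```text
time_s: 11.2
eef_pos: [0.4979, 0.2701, 0.2186]
tcp_rot: [[0.043, 0.006, -0.999], [0.999, 0.002, 0.043], [0.003, -1.0, -0.005]]
force: [0.0, 0.1, -0.9]
gripper_width: 0.0279
215.97832425850163 207.6739736797396 396.29697090677234 265.9105978199828
215 207 396 265
```

View pics/w6.png

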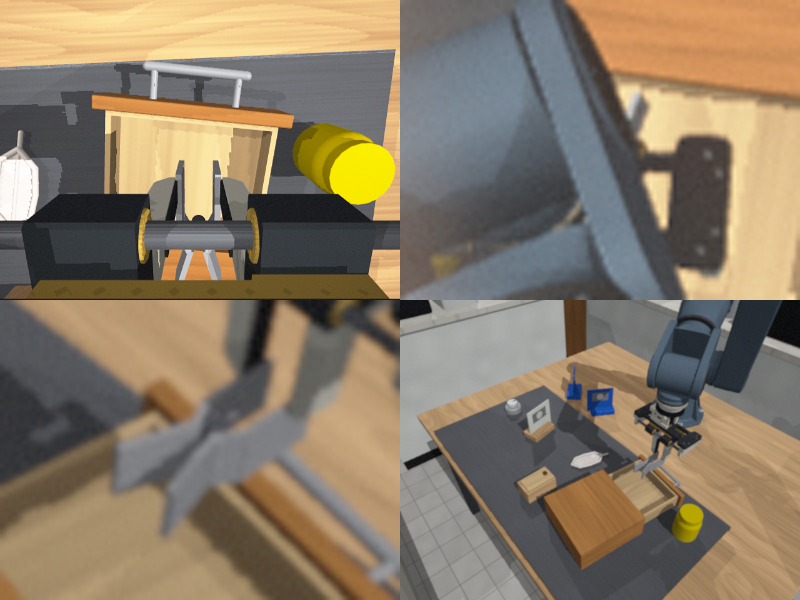

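The clip is held squeezed above the open drawer and nothing else has moved. The jaw tips are at scene pixels about (374.5,270) and (388.5,281), and the plate ends at wrist pixels about (290,261) and (347,261). From those I get the clip's pose in the hand.

```bash
python3 - <<'E'
from h import *
import pickle
np.set_printoptions(precision=4,suppress=True)
c,t,s=pickle.load(open('w6.pkl','rb'))
st=telemetry.state();T=np.array(st['eef_pos']);R=np.array(st['tcp_rot'])
def loc(X): return (R.T@(X-T))*1000
for dz in (.004,.0077,.012): print('tips',dz,[loc(plane(s,*q,T[2]+dz)) for q in((374.5,270),(388.5,281))])
print('ends',[loc(plane(c,*q,T[2]+.0237)) for q in((290,261),(347,261))],'pin',loc(plane(c,318,349,T[2]+.0237)))
E
```

```text
tips 0.004 [array([-18.5211,  -4.1065, -84.7576]), array([ 16.3049,  -4.128 , -83.0094])]
tips 0.0077 [array([-16.336 ,  -7.8116, -87.3521]), array([ 18.3009,  -7.833 , -85.6135])]
tips 0.012 [array([-13.7965, -12.1176, -90.3674]), array([ 20.6206, -12.1389, -88.6398])]
ends [array([ -9.4176, -23.6709,  16.0934]), array([ 13.8722, -23.687 ,  16.0776])] pin [  2.0304 -23.7347 -23.6274]
```

```bash
python3 -m pendant '[{"fingers":15,"slide":[-15,0,1],"yaw":0},{"fingers":15,"slide":[-30,0,2],"yaw":0},{"fingers":15,"slide":[-38,0,2.3],"yaw":0},{"fingers":15,"slide":[-38,0,2.3],"yaw":0},{"fingers":15,"slide":[-38,0,2.3],"yaw":0},{"fingers":15,"slide":[-38,0,2.3],"yaw":0},{"fingers":15,"slide":[-38,0,2.3],"yaw":0},{"fingers":15,"slide":[-38,0,2.3],"yaw":0},{"fingers":15,"slide":[-38,0,2.3],"yaw":0},{"fingers":15,"slide":[-38,0,2.3],"yaw":0},{"fingers":15,"slide":[-38,0,2.3],"yaw":0},{"fingers":15,"slide":[-38,0,2.3],"yaw":0}]' 30
python3 -m pendant '[{"fingers":15,"slide":[-38,0,2.3],"yaw":0},{"fingers":15,"slide":[-38,0,2.3],"yaw":0},{"fingers":15,"slide":[-32,0,2.3],"yaw":0},{"fingers":15,"slide":[-15,0,1],"yaw":0},{"fingers":15,"slide":[-5,0,1],"yaw":0},{"fingers":15,"slide":[0,0,0],"yaw":-0.1},{"fingers":15,"slide":[0,0,0],"yaw":-0.1},{"fingers":15,"slide":[0,0,0],"yaw":-0.09},{"fingers":15,"slide":[0,0,0],"yaw":0}]' 30
```

```text
time_s: 12.55
eef_pos: [0.4509, -0.1559, 0.214]
tcp_rot: [[0.044, -0.002, -0.999], [0.999, 0.001, 0.044], [0.001, -1.0, 0.002]]
force: [0.3, -0.1, 0.2]
gripper_width: 0.0277
time_s: 13.45
eef_pos: [0.4379, -0.2805, 0.2146]
tcp_rot: [[-0.246, -0.001, -0.969], [0.969, 0.001, -0.246], [0.001, -1.0, 0.0]]
force: [-0.4, 0.5, -0.5]
gripper_width: 0.0278
```

```bash
python3 -m pendant '[{"fingers":15,"slide":[0,15,0],"yaw":0},{"fingers":15,"slide":[0,25,0],"yaw":0},{"fingers":15,"slide":[0,25,0],"yaw":0},{"fingers":15,"slide":[0,20,0],"yaw":0},{"fingers":15,"slide":[0,5,0],"yaw":0},{"fingers":15,"slide":[0,0,0],"yaw":0}]' 30
python3 - <<'E'
from h import *
import pickle
c=shot('wrist');t=shot('top');s=shot('scene');pickle.dump((c,t,s),open('w7.pkl','wb'))
p=[.53,-.26,.13];u,v=proj(t,p);w,z=proj(s,p)
u,v,w,z=[int(i) for i in(u,v,w,z)];print(u,v,w,z)
k=dict(interpolation=cv2.INTER_CUBIC)
a=np.vstack([np.hstack([cv2.resize(c['image'],(400,300)),cv2.resize(t['image'][v-38:v+37,u-50:u+50],(400,300),**k)]),
 np.hstack([cv2.resize(s['image'][z-38:z+37,w-50:w+50],(400,300),**k),cv2.resize(s['image'],(400,300))])])
cv2.imwrite('pics/w7.png',a[:,:,::-1])
E
```

```text
time_s: 14.05
eef_pos: [0.4379, -0.281, 0.1246]
tcp_rot: [[-0.243, -0.001, -0.97], [0.97, 0.001, -0.243], [0.001, -1.0, 0.001]]
force: [-0.6, -0.7, -0.5]
gripper_width: 0.0275
431 221 242 170
```

View pics/w7.png

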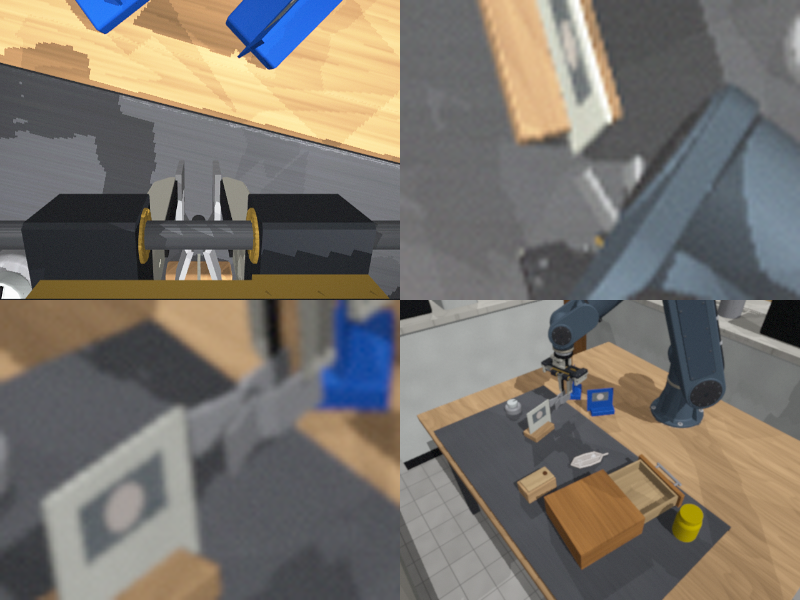

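Top crop: jaw tips at about (427.3,224.3) and (440.3,223), card near top corner at about (434,213.5) and its lower corner at about (424.8,220.5).

```bash
python3 - <<'E'
from h import *
import pickle
np.set_printoptions(precision=4,suppress=True)
c,t,s=pickle.load(open('w7.pkl','rb'))
st=telemetry.state();T=np.array(st['eef_pos']);R=np.array(st['tcp_rot'])
def loc(X): return (R.T@(X-T))*1000
print('tips',[loc(plane(t,*q,T[2]+.0237)) for q in((427.25,224.25),(440.25,223))])
print('edge old',loc(np.array([.5431,-.2564,.1725])),'far',loc(np.array([.6577,-.2275,.1723])))
print('edge top view',loc(plane(t,434,213.5,.175)))
E0=plane(t,434,213.5,.175)
print(E0, proj(t,[E0[0],E0[1],.075]))
# scene: card near edge top crop (183,405)->, bottom ~(200,550)
o=(192,132);top=(o[0]+183/4,o[1]+105/4);print(top,loc(plane(s,*top,.175)),loc(tri(t,(434,213.5),s,top)[0]))
# direct wrist view of the card between jaws: composite (198,270)
print('wrist: edge',proj(c,E0), 'jaws mid',proj(c,T-R[:,2]*.08+[0,0,.02]))
cv2.imwrite('pics/w8.png',cv2.resize(c['image'][380:460,220:420,::-1],(800,320),interpolation=cv2.INTER_CUBIC))
E
```

```text
tips [array([ 16.3251, -23.6344, -87.2366]), array([-16.077 , -23.5972, -82.3892])]
edge old [  -0.851   -46.3889 -107.5734] far [  -0.7015  -46.0716 -225.7609]
edge top view [  -1.2339  -48.89   -106.0536]
[ 0.5417 -0.2571  0.175 ] [426.3932 220.6323]
(237.75, 158.25) [  -0.2427  -48.8911 -106.2057] [  -1.0181  -48.5016 -105.9031]
wrist: edge [310.6767 573.2094] jaws mid [313.8876 466.7756]
```

View pics/w8.png

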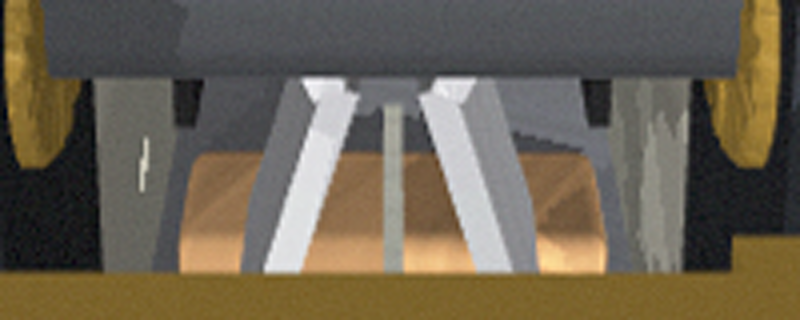

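The crop shows the card edge (column 393) centred between the jaws (inner faces from 355/420 to 300/475). I'll advance 47 mm slowly.

```bash
python3 -m pendant '[{"fingers":15,"slide":[-0.5,0,-4],"yaw":0},{"fingers":15,"slide":[0,1,-8],"yaw":0},{"fingers":15,"slide":[0,1,-8],"yaw":0},{"fingers":15,"slide":[0,0,-8],"yaw":0},{"fingers":15,"slide":[0,0,-8],"yaw":0},{"fingers":15,"slide":[0,0,-7],"yaw":0},{"fingers":15,"slide":[0,0,-4],"yaw":0},{"fingers":15,"slide":[0,0,0],"yaw":0},{"fingers":15,"slide":[0,0,0],"yaw":0}]' 30
python3 - <<'E'
from h import *
import pickle
c=shot('wrist');t=shot('top');s=shot('scene');pickle.dump((c,t,s),open('w9.pkl','wb'))
p=[.53,-.26,.13];u,v=proj(t,p);w,z=proj(s,p)
u,v,w,z=[int(i) for i in(u,v,w,z)]
k=dict(interpolation=cv2.INTER_CUBIC)
a=np.vstack([np.hstack([cv2.resize(c['image'][370:460,260:380],(400,300),**k),cv2.resize(t['image'][v-38:v+37,u-50:u+50],(400,300),**k)]),
 np.hstack([cv2.resize(s['image'][z-38:z+37,w-50:w+50],(400,300),**k),cv2.resize(s['image'],(400,300))])])
cv2.imwrite('pics/w9.png',a[:,:,::-1]);print(telemetry.state()['force'])
E
```

```text
time_s: 15.1
eef_pos: [0.4837, -0.2706, 0.1228]
tcp_rot: [[-0.244, -0.0, -0.97], [0.97, 0.0, -0.244], [0.0, -1.0, 0.0]]
force: [0.0, -0.0, -0.5]
gripper_width: 0.028
[-0.44517631  1.07436783 -0.12147954]
```

View pics/w9.png

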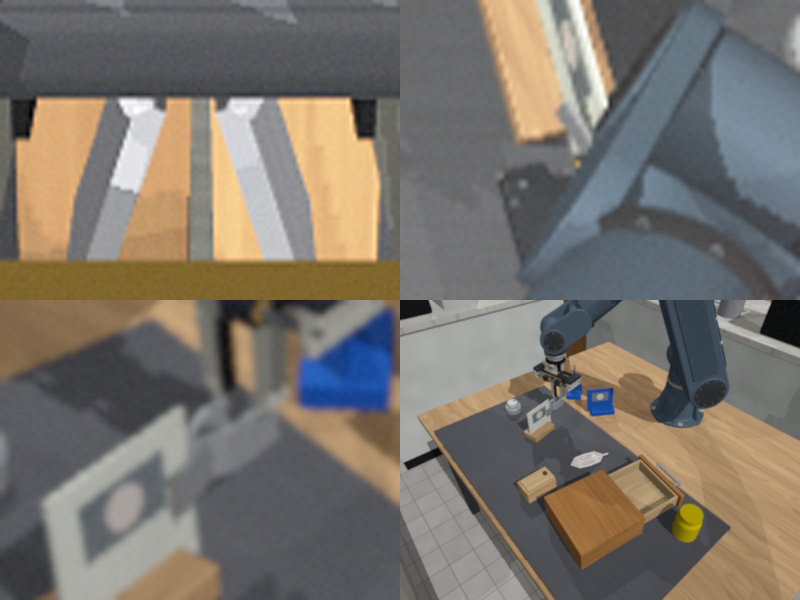

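```bash
python3 -m pendant '[{"fingers":15,"slide":[1,0,0],"yaw":0},{"fingers":15,"slide":[0,0,0],"yaw":0},{"fingers":15,"slide":[0,0,0],"yaw":0}]' 30
python3 - <<'E'
from h import *
import pickle
np.set_printoptions(precision=1,suppress=True)
c,t,s=pickle.load(open('w9.pkl','rb'))
st=telemetry.state();T=np.array(st['eef_pos']);R=np.array(st['tcp_rot'])
loc=lambda X:(R.T@(np.array(X)-T))*1000
print(loc(plane(s,235.25,179.5,.1305)),loc([.5421,-.2568,.175]),'z',T[2]*1000)
c=shot('wrist');s=shot('scene')
k=dict(interpolation=cv2.INTER_CUBIC)
a=np.hstack([cv2.resize(c['image'][370:460,260:380],(400,300),**k),cv2.resize(s['image'][142:187,210:270],(400,300),**k)])
cv2.imwrite('pics/w10.png',a[:,:,::-1])
E
```

```text
time_s: 15.55
eef_pos: [0.4835, -0.2697, 0.123]
tcp_rot: [[-0.244, 0.0, -0.97], [0.97, -0.0, -0.244], [-0.0, -1.0, -0.0]]
force: [0.4, 0.3, -0.8]
gripper_width: 0.0278
[  9.7  -7.5 -87.1] [ -1.8 -52.  -60. ] z 122.97075463538096
```

```bash
python3 -c "
from bench import r,telemetry
print(r.close_job()); s=telemetry.state(); print(s['force'],s['gripper_width'])"
```

```text
the job is handed in; nothing more can be done
None
the job is handed in; nothing more can be done
```

I pulled the drawer out until it met its stop, took the clip by its two handle plates and squeezed it open at 30 N. I then brought it to the white card in the wooden stand and handed the job in with it held there, at about 15.6 s. There was no verdict.

**Last checks:**
- **Squeeze:** the gripper opening was steady at 27.8 mm. The plates should measure 30 mm fully squeezed, but the reading seems to run low: it also showed about 5 mm on the 11 mm handle bar. The pictures show the plates parallel and the jaws gaping.
- **Position:** the jaw tips are about 25 mm past the card's near edge, with the clip's mid-height at about z = 0.13 m, level with the card's halfway point.
- **Contact:** the wrist force was under 1 N, so there is no sign of the clip pressing on anything.
- **Other things on the shelf:** in the last scene picture the card stand and the others looked unmoved.

**Disagreements:**
- **Sideways centring:** the wrist picture put the card about 1 mm to one side, so I shifted the clip 1 mm. The calibrated measurement had it near centre already, and now puts it 1.8 mm off the other way. I estimate 5 to 6 mm of clearance a side when centred, so a few millimetres should remain either way.
- **Unseen check:** the close-up I took after that last shift hit the picture limit, so I did not see it.

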